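# Push the stuck plug out of the copper pipe

### The job

A yellow plug is stuck inside the copper pipe. Take the wooden push stick from its holder, push the plug down and out of the bottom of the copper pipe into the dish below, until the stick's red collar sits on the pipe's rim, and let go, leaving the stick there. Leave the plug in the white pipe where it is.

Things in the scene. Friction and masses are not known exactly. Their poses are not given: they have to be found in the camera images.
- push_stick: Upright wooden push stick, 148 mm: rod d 22, 95 long; red collar d 66, its faces 95 and 103 mm above the tip; above it the wooden grip, d 24, 45 long. Origin: centre of lower tip; z up along the stick. Starts loose in a fixed brown wooden block 70x70x100 mm with a 29 mm through hole, collar resting on the block, tip 5 mm above the bench; to clear it, lift over 100 mm straight up.
- copper_stand: Stand fixed to the bench holding the copper-coloured pipe upright: outer d 52, bore 43 mm, open at both ends, lower end 60 and rim 145 mm above the bench. Below it a round grey dish, d 108, rim 14 mm, floor 6 mm; two dark posts beside the pipe, 110 mm high. Origin: on the pipe's axis at bench height; z up. A like stand nearby holds a white pipe.
- copper_plug: Yellow plastic plug in the copper pipe: cylinder d 39, 32 mm long, black disc on top. Origin: its centre, at first 88 to 104 mm above the bench (top face 25 to 41 mm below the rim); z along its axis. Held by friction: about 7 to 12 N straight down slides it; once its top is below about 78 mm above the bench it drops into the dish by itself.
- white_plug: The same kind of yellow plug in the white pipe, to be left where it is. Origin: its centre, on the white pipe's axis.

How it is judged:
On the way, in this order (a step that is already met when the one before it is completed fails the run):
1. the push stick's tip is inside the copper pipe, below its rim, while the plug is still in the pipe (z of push_stick in the frame of copper_stand between 0.06 and 0.14 m and horizontal distance between push_stick and copper_stand below 0.02 m and z of copper_plug in the frame of copper_stand above 0.06 m), for 0.1 s.
2. the plug has come out of the bottom of the copper pipe (z of copper_plug in the frame of copper_stand below 0.044 m), for 0.1 s.
At the end, for the whole second after the job is handed in: The copper pipe's plug rests in the dish below it (centre lower than 44 mm, within 54 mm of the pipe's axis); the push stick stands released in the copper pipe, collar on the rim (tip 35 to 60 mm above the bench, within 20 mm of the axis, tilted under 10 degrees) (z of copper_plug in the frame of copper_stand between 0.01 and 0.044 m and horizontal distance between copper_plug and copper_stand below 0.054 m and z of push_stick in the frame of copper_stand between 0.035 and 0.06 m and horizontal distance between push_stick and copper_stand below 0.02 m and angle between push_stick's own z axis and vertical below 0.18 rad and linear speed of each of push_stick, copper_plug below 0.02 m/s); the robot touches nothing.
It fails at once if the plug in the white pipe is moved by more than 10 mm (distance of white_plug from where it was at the start of the episode above 0.01 m).
It also fails if it takes over 38 s, if anything falls off the work surface, if the arm or the gripper's body presses on something with over 40 N, if the wrist force passes 120 N, or if a joint passes its speed limit or range.

### The arm

A 6-joint arm with a two-finger parallel gripper is mounted at the origin on the work surface; the furniture and walls round the work are solid. World frame = base frame: x ahead of the robot, y to its left, z up, the work surface at z = 0. Lengths are in m, angles in rad, forces in N, time in s.
With the tool pointing down it reaches from about 0.375 to 0.925 m from the base axis. Payload 5.7 kg.
Tool frame: the origin (TCP) lies midway between the tips of the shut fingers; the grasp point (between the pads) lies 19 mm behind it; z points along the fingers, y is the line along which they close (so a half turn about z gives the same grasp; the last joint's range is limited). The gripper opens to 88 mm and grips with 3 to 60 N. Pads are 20 mm wide; open, the fingers measure 115 mm over their backs; the gripper's body (75 mm by 178 mm) begins 61 mm behind the grasp point.
Start: joints at [-0.115, 0.359, 1.51, -0, 1.272, -0.115], TCP at [0.6, -0, 0.223] pointing down, gripper open.
Joint ranges: [-2.97, 2.97], [-1.01, 2.36], [0.21, 2.38], [-0.96, 4.11], [0.2, 2.71], [-2.98, 2.98]. Speed limits (rad/s): [2.39, 2.39, 3.14, 3.14, 3.14, 3.14].

### API

Orientations are given as a unit quaternion [x, y, z, w].
In Python, from bench import move_ptp, servo_line, goto_joints, move_gripper, sleep, inverse_kinematics, capture, PlanningError, close_job, spot_in, silhouettes, current_clock, current_joint_pos, current_qvel, current_joint_torque, current_position, current_orientation, current_force, current_torque, current_finger_gap, current_grip_force gives the robot as it stands. Calls block until the motion is done:
- move_ptp(position, orientation): joint-space move of the TCP to a pose.
- servo_line(position, orientation=None, rate=0.15, contact_N=None): straight line of the TCP; orientation=None keeps the orientation; rate is the mean speed in m/s. With contact_N (N) it stops when the force on the tool has changed by that much, and returns True; else False.
- goto_joints(angles): joint-space move.
- move_gripper(opening): finger opening in m; the grip force is fixed at half the most; returns when the fingers have stopped.
- sleep(seconds).
- inverse_kinematics(position, orientation): joint angles nearest the present ones, or None.
- capture(name): name is "scene" or "side" or "wrist"; returns a dict with "image" (420x560x3 uint8, blue, green, red), "range_z" (420x560 float32, m along the optical axis (not along the pixel's ray), 0 where there is no reading), "intrinsics" (3x3 intrinsics, pixels), "R" (3x3) and "t" (3): a world point X has camera coordinates R X + t. Camera axes: x right, y down, z forward; pixel columns grow to the right and rows downward; lengths in m; the calibration is good to about 2 mm. A picture is of the moment at which its call begins.
A pose or a line that the arm cannot do raises PlanningError and nothing moves.
- close_job(): hands the job in; it is judged then, once.
Trained networks look in the newest picture that a camera, given by its name, has taken for a name from the list of things; names that differ only in an ending like _2 or _b are one class to them, and where a whole thing is asked for, a point or a joint stands for the part that bears it (a point fixed in the world has none). Each returns a list of dicts, best first, with "conf" (0 to 1); they miss things now and then, are a little off and sometimes report something else, mostly with a low value. They report only what shows in the picture. A call takes as long as a camera call.
- spot_in(camera, query): "xy" ([column, row] in pixels, amid what is visible of it).
- silhouettes(camera, query): "region" (420x560 bool, what is visible of it) and "xy" ([column, row] in pixels, amid what is visible of it).
Readings, each from a call of its own:
- current_clock(): time.
- current_joint_pos(): joint angles.
- current_qvel(): joint speeds.
- current_joint_torque(): joint torques, N m.
- current_position(): TCP position.
- current_orientation(): TCP orientation.
- current_force(): force on the tool from outside, world axes, zero at the start.
- current_torque(): the same for the moment, N m.
- current_finger_gap(): finger opening in m.
- current_grip_force(): force on a finger pad.
Only numpy, scipy, OpenCV 4.12 (cv2) and the standard library are available. Lean on these libraries where they do the work, as an engineer would, in place of code of your own. Each camera call takes 0.05 s, during which the arm holds its last target. There are 200 camera calls.

## Working session

There is one attempt and no reset: what is moved stays moved. The work goes in short steps, each a Python script; the robot and the scene stay as the last script left them, time stands still between calls to the robot, and variables do not carry over. Pictures are saved under pics/ and viewed, at most 10 in all, crops included, and the job is handed in when it is done.

```bash
mkdir -p pics; ls
cat > h.py <<'E'
import numpy as np, cv2
from bench import *
def pts(c, mask=None):
    K=c["intrinsics"];z=c["range_z"];v,u=np.mgrid[:z.shape[0],:z.shape[1]]
    m=z>0
    if mask is not None:m&=mask
    z=z[m];P=np.c_[(u[m]-K[0,2])*z/K[0,0],(v[m]-K[1,2])*z/K[1,1],z]
    return (P-c["t"])@c["R"]
E
python3 - <<'E'
from h import *
print(current_clock(),current_orientation())
ims=[]
for n in("scene","side"):
    c=capture(n);ims.append(c["image"]);cv2.imwrite(f"pics/{n}0.png",c["image"])
    print(n,"campos",-c["R"].T@c["t"])
    for q in("push_stick","copper_stand","copper_plug","white_plug"):
        for s in silhouettes(n,q)[:3]:
            P=pts(c,s["region"])
            if len(P)<5: print(n,q,s["conf"],s["xy"],len(P));continue
            print(n,q,round(s["conf"],2),np.round(s["xy"]),len(P),np.median(P,0).round(3),np.percentile(P,[2,98],axis=0).round(3).tolist())
print(current_clock())
E
```

```text
bench.py
pics
0.0 [ 7.07096541e-01  7.07116450e-01 -5.62081437e-04 -7.02335658e-04]
scene campos [0.81628933 0.60554104 0.73337669]
scene push_stick 0.85 [321. 191.] 724 [0.452 0.163 0.108] [[0.416, 0.128, 0.102], [0.477, 0.186, 0.154]]
scene copper_stand 0.72 [263. 275.] 2980 [0.634 0.244 0.064] [[0.581, 0.19, 0.002], [0.672, 0.275, 0.145]]
scene white_plug 0.57 [210. 178.] 65 [0.641 0.034 0.12 ] [[0.628, 0.026, 0.118], [0.653, 0.042, 0.122]]
side campos [ 0.4981534  -0.60933787  0.49872195]
side push_stick 0.84 [240. 202.] 534 [0.448 0.144 0.108] [[0.418, 0.122, 0.101], [0.477, 0.175, 0.153]]
side copper_stand 0.91 [315. 204.] 1560 [0.623 0.211 0.075] [[0.584, 0.18, 0.003], [0.651, 0.282, 0.144]]
0.5
```

View pics/scene0.png

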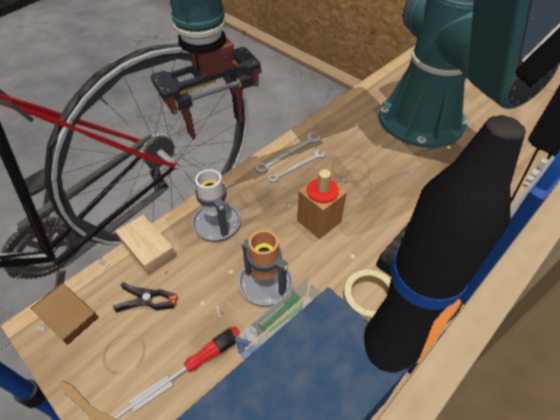

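View pics/side0.png

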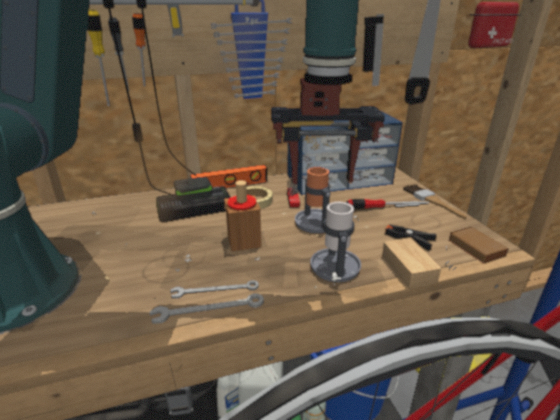

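Run:
```python
from h import *
from scipy.optimize import least_squares
def circ(P,r=None):
    f=lambda p:np.hypot(P[:,0]-p[0],P[:,1]-p[1])-(p[2] if r is None else r)
    s=least_squares(f,[*P[:,:2].mean(0),.02],loss="soft_l1",f_scale=.001);return s.x.round(4),len(P)
allP={}
for n in("scene","side"):
    c=capture(n)
    P=pts(c)
    s=silhouettes(n,"push_stick")[0]; S=pts(c,s["region"])
    print(n,"grip side",circ(S[(S[:,2]>.115)&(S[:,2]<.145)],.012))
    t=S[S[:,2]>.148]; print(" griptop mid",((t.min(0)+t.max(0))/2).round(4),len(t))
    t=S[(S[:,2]>.098)&(S[:,2]<.112)]; print(" collar ext",t.min(0).round(4),t.max(0).round(4))
    s=silhouettes(n,"copper_stand")[0]; S=pts(c,s["region"])
    d=np.hypot(S[:,0]-.615,S[:,1]-.225)
    print(" pipe side",circ(S[(S[:,2]>.115)&(S[:,2]<.140)&(d<.05)],.026))
    t=P[(abs(P[:,2]-.145)<.003)&(np.hypot(P[:,0]-.615,P[:,1]-.225)<.06)]
    print(" rim ring",circ(t),circ(t,.0238),"z",np.median(t[:,2]) if len(t) else 0)
```

```text
Traceback (most recent call last):
IndexError: list index out of range
```

The scene view shows the stick in its block (323,190), the copper pipe (264,241) and the white pipe (209,180). A large black object sits at about (440,240). In the side view the stick is at (241,200), copper at (317,180) and white at (340,215). The network missed one detection, so I'll use fallbacks and check obstacle heights.

```bash
cat > m.py <<'E'
from h import *
from scipy.optimize import least_squares
def circ(P,r=None):
    if len(P)<5:return None,len(P)
    f=lambda p:np.hypot(P[:,0]-p[0],P[:,1]-p[1])-(p[2] if r is None else r)
    s=least_squares(f,[*P[:,:2].mean(0),.02],loss="soft_l1",f_scale=.001);return s.x.round(4),len(P)
def near(P,c,r,lo,hi): return P[(np.hypot(P[:,0]-c[0],P[:,1]-c[1])<r)&(P[:,2]>lo)&(P[:,2]<hi)]
E
python3 - <<'E'
from m import *
Q=[]
for n in("scene","side"):
    c=capture(n);P=pts(c);Q.append(P)
    s=(.45,.155);k=(.62,.23)
    g=near(P,s,.045,.115,.149);print(n,"grip side",circ(g,.012),g.mean(0).round(4))
    t=near(P,s,.045,.149,.165);print(" griptop",t.mean(0).round(4),((t.min(0)+t.max(0))/2).round(4),len(t),"zmax",t[:,2].max())
    t=near(P,s,.06,.1,.113);print(" collar",np.percentile(t,[1,50,99],axis=0).round(4).tolist(),len(t))
    print(" pipe side",circ(near(P,k,.06,.115,.142),.026))
    t=near(P,k,.06,.142,.15);print(" rim",circ(t),circ(t,.0238),"z",np.median(t[:,2]))
P=np.vstack(Q)
print("tall things z>.16 in workspace:")
m=(P[:,2]>.16)&(P[:,0]>.2)&(P[:,0]<.9)&(P[:,1]>-.1)&(P[:,1]<.6)
T=P[m]; b,cn=np.unique((T//.05).astype(int)[:,:2],axis=0,return_counts=True)
for i,j in zip(b,cn):
    if j>15:
        q=T[((T//.05).astype(int)[:,:2]==i).all(1)];print((i*.05).round(2),j,q[:,2].min().round(2),q[:,2].max().round(2))
E
```

```text
scene grip side (array([0.4448, 0.1543, 0.02  ]), 140) [0.4508 0.1615 0.1325]
 griptop [0.4467 0.1565 0.1525] [0.4459 0.1554 0.1525] 91 zmax 0.15558191269825616
 collar [[0.4096, 0.1248, 0.1001], [0.455, 0.1654, 0.1075], [0.4829, 0.1916, 0.1117]] 617
 pipe side (array([0.6261, 0.2323, 0.02  ]), 456)
 rim (array([0.6258, 0.2317, 0.0235]), 220) (array([0.6258, 0.2317, 0.02  ]), 220) z 0.14459651069933588
side grip side (array([0.4473, 0.1547, 0.02  ]), 153) [0.448  0.1452 0.1328]
 griptop [0.4474 0.1512 0.1519] [0.447  0.152  0.1521] 45 zmax 0.15483096465847826
 collar [[0.4148, 0.1189, 0.1001], [0.4488, 0.1407, 0.1072], [0.4795, 0.1786, 0.1123]] 347
 pipe side (array([0.6272, 0.2303, 0.02  ]), 312)
 rim (array([0.6269, 0.2288, 0.0234]), 74) (array([0.627 , 0.2289, 0.02  ]), 74) z 0.14408835501678688
tall things z>.16 in workspace:
[0.2  0.35] 508 0.17 0.5
[0.2 0.4] 1377 0.16 0.5
[0.2  0.45] 278 0.33 0.49
[0.2 0.5] 70 0.16 0.31
[0.2  0.55] 772 0.16 0.31
[0.25 0.4 ] 425 0.35 0.5
[0.25 0.45] 1893 0.16 0.49
[0.25 0.5 ] 404 0.16 0.31
[0.25 0.55] 212 0.16 0.31
[0.3 0.4] 165 0.42 0.5
[0.3  0
[... 593 characters left out ...]
3] 37 0.16 0.19
[0.6  0.35] 698 0.16 0.2
[0.6 0.4] 1242 0.16 0.2
[0.6  0.45] 1192 0.16 0.2
[0.6 0.5] 1549 0.16 0.53
[0.6  0.55] 2545 0.33 0.53
[ 0.65 -0.05] 1075 0.22 0.35
[0.65 0.  ] 949 0.23 0.35
[0.65 0.35] 518 0.16 0.2
[0.65 0.4 ] 1335 0.2 0.2
[0.65 0.45] 1565 0.16 0.2
[0.65 0.5 ] 15271 0.16 0.63
[0.65 0.55] 12912 0.38 0.6
[0.7  0.35] 422 0.16 0.19
[0.7 0.4] 1245 0.16 0.2
[0.7  0.45] 1753 0.16 0.2
[0.7 0.5] 639 0.16 0.2
[0.7  0.55] 3757 0.53 0.53
[0.75 0.4 ] 1017 0.2 0.2
[0.75 0.45] 1335 0.2 0.2
[0.75 0.55] 534 0.33 0.53
[0.8 0.4] 788 0.16 0.2
[0.8  0.45] 292 0.2 0.2
[0.8  0.55] 846 0.27 0.51
[0.85 0.4 ] 204 0.16 0.2
[0.85 0.45] 88 0.17 0.2
[0.85 0.5 ] 30 0.16 0.2
[0.85 0.55] 27 0.2 0.46
```

The stick is at about (0.446, 0.1545), with its top at 0.154 and collar at about 0.108. The copper axis is at about (0.6264, 0.231), rim at 0.1445. Both views agree within 2 to 3 mm and match the given sizes. The nearest tall things (bin at y>0.33, z 0.2; hanging object at y>0.4) are clear of the path. Next I'll grasp and lift, then check.

Run:
```python
from m import *
o=[2**-.5,2**-.5,0,0]; S=(.446,.1545)
move_ptp([*S,.25],o)
servo_line([*S,.115],o,rate=.12,contact_N=8)
print("at",current_position(),current_force())
move_gripper(.01)
print("gap",current_finger_gap(),current_grip_force())
p=current_position()
servo_line([p[0],p[1],.305],rate=.12)
print(current_position(),current_finger_gap(),current_force(),current_clock())
P=[]
for n in("scene","side"):
    c=capture(n);cv2.imwrite(f"pics/{n}1.png",c["image"]);Q=pts(c)
    for lo,hi in((.2,.225),(.225,.25),(.25,.275)):
        t=near(Q,S,.05,lo,hi)
        f=least_squares(lambda p:np.hypot(t[:,0]-p[0],t[:,1]-p[1])-.011,t[:,:2].mean(0),loss="soft_l1",f_scale=.001).x if len(t)>5 else None
        print(n,lo,f,len(t))
    t=near(Q,S,.05,.15,.29);print(" zmin",np.percentile(t[:,2],[.5,2]) if len(t) else 0)
    t=near(Q,S,.05,.284,.302);print(" collar",np.percentile(t,[1,50,99],axis=0).round(4).tolist())
    if n=="side": print("silh",[(s["conf"],s["xy"]) for s in silhouettes(n,"push_stick")[:2]])
```

```text
at [0.44660872 0.15454015 0.11551821] [ 0.29618618  0.13403394 -0.37379633]
gap 0.023716655858403653 29.99993920326233
[0.44559015 0.15440621 0.30429152] 0.02357629199264932 [ 0.42787401 -0.42140278 -1.48923772] 5.5917
scene 0.2 [0.44356642 0.15422594] 124
scene 0.225 [0.44368854 0.15422743] 132
scene 0.25 [0.44389183 0.15430693] 122
 zmin [0.1954517 0.1976927]
 collar [[0.4162, 0.1288, 0.2907], [0.4562, 0.168, 0.2972], [0.4768, 0.1876, 0.3013]]
side 0.2 [0.44655682 0.13539473] 110
side 0.225 [0.4458233  0.15463703] 123
side 0.25 [0.44593443 0.1545098 ] 119
 zmin [0.19608858 0.19807459]
 collar [[0.4152, 0.1205, 0.2896], [0.4476, 0.1364, 0.2966], [0.4772, 0.1735, 0.3014]]
silh [(0.83, [236.2, 124.8])]
```

The grasp is good: gap 23.7 mm, stick vertical and on the TCP axis, tip about 110 mm below the TCP. Now I'll carry it over and push.

Run:
```python
from m import *
o=[2**-.5,2**-.5,0,0]; K=(.6266,.2305)
servo_line([*K,.305],o,rate=.15)
print(current_position(),current_clock())
for z in (.268,.235,.195,.170,.161):
    h=servo_line([*K,z],o,rate=.05,contact_N=28)
    print(z,h,current_position().round(4) if hasattr(current_position(),'round') else current_position(),np.round(current_force(),1),current_finger_gap())
    if h:break
print(current_clock())
for n in("scene","side"):
    c=capture(n);cv2.imwrite(f"pics/{n}2.png",c["image"]);Q=pts(c)
    t=near(Q,K,.045,.146,.162);print(n,"collar",np.percentile(t,[1,50,99],axis=0).round(4).tolist())
    print([(s["conf"],s["xy"]) for s in spot_in(n,"copper_plug")[:3]])
a,b=[cv2.imread(f"pics/{n}2.png") for n in("scene","side")]
cv2.imwrite("pics/c2.png",np.hstack([cv2.resize(a[150:320,160:360],(400,340)),cv2.resize(b[100:270,220:420],(400,340))]))
```

```text
[0.62603793 0.23031125 0.30509332] 7.2
0.268 False [0.6269 0.2306 0.2682] [-0.1 -0.6  0.1] 0.023425375362974326
0.235 False [0.6268 0.2305 0.2351] [ 0.5 -0.3 -1. ] 0.023356369166849113
0.195 False [0.627  0.2306 0.1951] [0.4 0.5 2.7] 0.02397755922230143
0.17 False [0.6264 0.2304 0.1696] [-0.4 -0.5 -1.8] 0.023813047690839605
0.161 False [0.6264 0.2304 0.1607] [ 0.1 -0.1 -0.9] 0.02357980438526845
10.8333
scene collar [[0.5948, 0.2066, 0.1469], [0.6322, 0.2442, 0.1533], [0.6569, 0.2628, 0.1608]]
[(0.7, [267.0, 282.8])]
side collar [[0.5955, 0.1963, 0.1466], [0.6239, 0.2158, 0.1532], [0.6567, 0.247, 0.1611]]
[(0.69, [313.1, 213.1])]
```

View pics/c2.png

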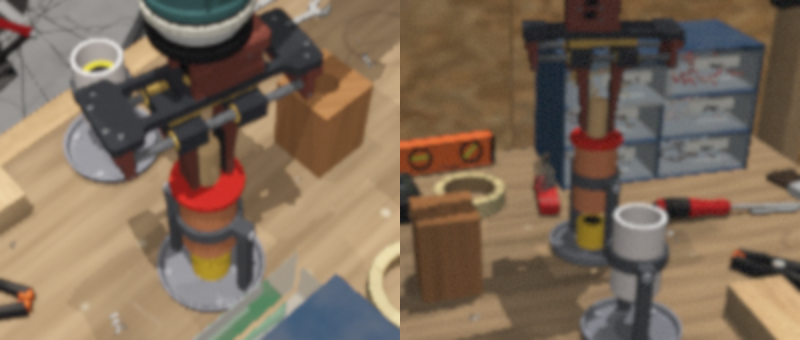

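The picture shows the plug standing in the dish (left panel 212,262; right panel 590,230) and the collar about at the rim. I'll lower to contact, release, retreat and check.

Run:
```python
from m import *
p=current_position()
print(servo_line([p[0],p[1],.157],rate=.03,contact_N=5),current_position(),current_force())
move_gripper(.085); sleep(.2)
print(current_finger_gap())
servo_line([p[0],p[1],.29],rate=.1); sleep(.3)
K=(.6266,.2305)
for n in("scene","side"):
    c=capture(n);cv2.imwrite(f"pics/{n}3.png",c["image"]);Q=pts(c)
    t=near(Q,K,.045,.147,.156);print(n,"collar",np.percentile(t,[1,50,99],axis=0).round(4).tolist())
    for lo,hi in((.16,.175),(.175,.192)):print(circ(near(Q,K,.04,lo,hi)))
    t=near(Q,K,.04,.16,.23);print("top",t[:,2].max())
    print([(s["conf"],s["xy"]) for s in spot_in(n,"copper_plug")[:3]])
print(current_clock(),current_force())
a,b=[cv2.imread(f"pics/{n}3.png") for n in("scene","side")]
cv2.imwrite("pics/c3.png",np.hstack([cv2.resize(a[150:320,160:360],(400,340)),cv2.resize(b[100:270,220:420],(400,340))]))
```

```text
True [0.62705699 0.23069322 0.15947012] [-0.0157557   0.56317781  4.79133256]
0.08476369967289352
scene collar [[0.5952, 0.201, 0.1479], [0.6329, 0.2397, 0.1528], [0.6577, 0.2629, 0.1553]]
(array([0.6255, 0.2302, 0.0118]), 74)
(array([0.6259, 0.2309, 0.0114]), 86)
top 0.2005994816227395
[(0.68, [266.7, 282.7])]
side collar [[0.5962, 0.1969, 0.1473], [0.6241, 0.2168, 0.1524], [0.6574, 0.2536, 0.1554]]
(array([0.6274, 0.2301, 0.0114]), 60)
(array([0.6274, 0.2301, 0.0113]), 71)
top 0.19846625378807478
[(0.46, [317.3, 212.8])]
14.4583 [-0.35564708  1.56529792  0.34468511]
```

View pics/c3.png

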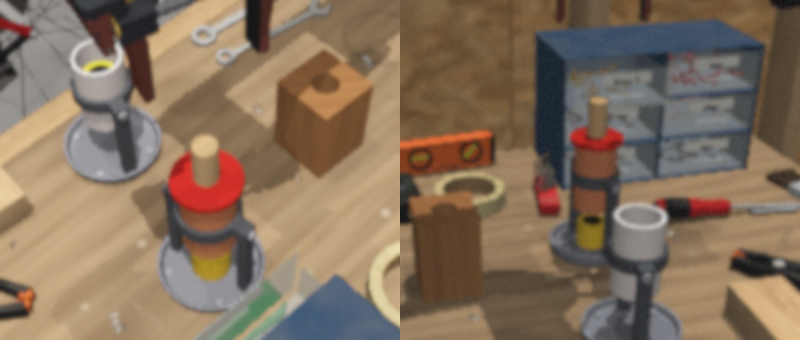

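The stick stands upright with its collar on the rim (left panel 206,180), the plug is in the dish (212,262), the white plug is still in its pipe, and the gripper is clear.

```bash
python3 -c "
from bench import *
print(close_job())"
```

```text
the job is handed in; nothing more can be done
None
```

The job is handed in (no verdict returned): the copper pipe's plug is in the dish, the released stick stands upright with its collar on the rim, and the white pipe's plug was left alone; the last clock reading was 14.5 s.

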